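Clear the basket onto its hook and find the full tin by its weight

ROBOT

A 6-joint arm with a two-finger parallel gripper is mounted at the origin on a cart in front of the work surface, level with it; the furniture and walls round the work are solid. World frame = base frame: x ahead of the robot, y to its left, z up, the work surface at z = 0. Lengths are in m, angles in rad, forces in N, time in s.
With the tool pointing down it reaches from about 0.375 to 0.975 m from the base axis. Payload 3.8 kg.
Tool frame: the origin (TCP) lies midway between the tips of the shut fingers; the grasp point (between the pads) lies 19 mm behind it; z points along the fingers, y is the line along which they close (so a half turn about z gives the same grasp; the last joint's range is limited). The gripper opens to 88 mm and grips with 3 to 60 N. Pads are 18 mm wide; open, the fingers measure 123 mm over their backs; the gripper's body (75 mm by 187 mm) begins 45 mm behind the grasp point.
Start: joints at [1.269, 0.264, 1.604, -0, 1.274, -0.037], TCP at [0.177, 0.651, 0.239] pointing down, gripper open.
Joint ranges: [-2.63, 2.63], [-0.94, 2.18], [0.31, 2.57], [-1.31, 4.45], [0, 2.66], [-2.55, 2.55]. Speed limits (rad/s): [2.57, 2.57, 3.14, 3.14, 3.14, 3.14].

INTERFACE

Orientations are given as a rotation vector (axis times angle).
In Python, from cell import manip, inverse_kinematics, cams, order gives the robot as it stands. Calls block until the motion is done:
- manip.move_pose(position, orientation): joint-space move of the TCP to a pose.
- manip.move_linear(position, rate=0.15, rot=None): straight line of the TCP; rot=None keeps the orientation; rate is the mean speed in m/s.
- manip.set_joints(angles): joint-space move.
- manip.set_gripper(opening, force=None): finger opening in m; force is the grip in N (None keeps the last); returns when the fingers have stopped.
- manip.dwell(seconds).
- inverse_kinematics(position, orientation): joint angles nearest the present ones, or None.
- manip.state(): the state.
- cams.capture(name): name is "scene" or "top" or "wrist"; returns a dict with "image" (400x640x3 uint8, blue, green, red), "z_map" (400x640 float32, m along the optical axis (not along the pixel's ray), 0 where there is no reading), "intrinsics" (3x3 intrinsics, pixels), "position" and "orientation" of the camera in the world; the wrist camera has in their place "T_tool_cam" (4x4, takes a point from camera to tool coordinates, whose origin is the TCP and whose axes are the flange's). Camera axes: x right, y down, z forward; pixel columns grow to the right and rows downward; lengths in m; the calibration is good to about 2 mm. A picture is of the moment at which its call begins: read the wrist's pose just before it.
A pose or a line that the arm cannot do raises manip.IKError and nothing moves.
- order.close_job(): hands the job in; it is judged then, once.
The state is a dict: "clock": time; "joint_pos": joint angles; "joint_velocities": joint speeds; "tau": joint torques, N m; "tool_pos": TCP position; "tcp_rot": TCP orientation; "contact_force": force on the tool from outside, world axes, zero at the start; "moment": the same for the moment, N m; "gripper_width": finger opening in m; "grasp_force": force on a finger pad.
Only numpy, scipy, OpenCV 4.12 (cv2) and the standard library are available. Lean on these libraries where they do the work, as an engineer would, in place of code of your own. Each camera call takes 0.05 s, during which the arm holds its last target. There are 200 camera calls.

TASK

A fitter needs the full tin of cotter pins: the three closed tins on the rubber mat look alike, but two are nearly used up, and someone has left the empty wire basket standing on them. First hang the basket by its handle on both prongs of the hook stand and let go of it; then lift each of the three tins in turn to feel its weight, setting it flat on the mat again before you take the next. Finish while holding the heaviest one up, level and still, its underside at least 10 cm above the bench, and leave the two bushings and the small carton next to the mat where they are.

Things in the scene. Friction and masses are not known exactly. Their poses are not given: they have to be found in the camera images.
- tin_a: flat closed tin with a red lid and a bare metal body, one of three that look exactly alike and stand in a row along the mat in any order. 64 mm (its x) by 96 mm (its y), 28 mm high; the lid stays shut; its skirt is the top 8 mm of the sides. Origin: centre of the underside, z up; y runs along the row. How much is in it cannot be seen: one tin of the three is full (about 0.6 kg), two are nearly used up (0.15 to 0.25 kg each)
- tin_b: flat closed tin with a red lid and a bare metal body, one of three that look exactly alike and stand in a row along the mat in any order. 64 mm (its x) by 96 mm (its y), 28 mm high; the lid stays shut; its skirt is the top 8 mm of the sides. Origin: centre of the underside, z up; y runs along the row. How much is in it cannot be seen: one tin of the three is full (about 0.6 kg), two are nearly used up (0.15 to 0.25 kg each)
- tin_c: flat closed tin with a red lid and a bare metal body, one of three that look exactly alike and stand in a row along the mat in any order. 64 mm (its x) by 96 mm (its y), 28 mm high; the lid stays shut; its skirt is the top 8 mm of the sides. Origin: centre of the underside, z up; y runs along the row. How much is in it cannot be seen: one tin of the three is full (about 0.6 kg), two are nearly used up (0.15 to 0.25 kg each)
- mat: black rubber mat, 160 mm (x) by 400 mm (y), 4 mm thick, fixed to the bench; origin: centre of its underside; x points away from the robot at yaw 0, y runs along the row of tins, about 115 mm from tin to tin
- basket: empty wire basket, 100 mm (x) by 180 mm (y), rim 62 mm above its underside, 0.25 kg; at the start it stands on the lids of the tins, on all of the middle one and the ends of the outer two. A rigid arched wire handle rises from the middles of its two short ends to a level bar along y, 145 mm above the underside. It turns easily about the bar when held or hung there and then hangs level. Origin: centre of the underside
- basket_grip (a point): middle of the basket's handle bar. A ribbed black grip sleeve, 16 mm across and 44 mm long, sits here; to either side of it the bar is bare 8 mm wire as far as 60 mm from the middle, then bends down to the basket's ends. Axes as the basket's
- hook_stand: fixed stand: dark blue-green round foot 124 mm across, a steel post 20 mm thick and a dark crosspiece 100 mm wide whose top is 233 mm above the bench. Two prongs of 8 mm rod, 38 mm left and right of the middle (y), reach out from the crosspiece along the stand's -x, sink to a trough 90 mm from the post's axis and turn up to black ball tips 116 mm from it. Rod tops: 204 mm above the bench in the trough; ball tops: 228 mm. Origin: centre of the foot's underside, on the bench
- hook_seat (a point): where the middle of the handle bar comes to lie when the basket hangs: halfway between the two prongs, over their troughs, 208 mm above the bench; x and y as the stand's, the hung bar lies along y, the grip sleeve between the prongs
- brass_bush: large yellow bushing (open ring), 60 mm across, 40 mm high, standing behind the mat; origin: centre of its underside. A bystander: leave it alone
- dark_bush: dark grey bushing (open tube), 36 mm across, 50 mm high, standing in front of the mat; origin: centre of its underside. A bystander: leave it alone
- nipple_box: small brown carton, 43 x 65 mm, 37 mm high, on the bench to the right; origin: centre of its underside. A bystander: leave it alone
Mind the look-alikes: they are no part of the job. What is shaped like the tin_a but green is not meant.

How it is judged:
On the way, in this order (a step that is already met when the one before it is completed fails the run):
1. the basket hangs by its handle on both prongs, let go, with all three tins still down on the mat (x of basket_grip in the frame of hook_stand between -0.115 and -0.02 m and y of basket_grip in the frame of hook_stand between -0.03 and 0.03 m and height (world z) of basket_grip above 0.2 m and contact force between basket and hook_stand above 1 N and angle between basket's own z axis and vertical below 0.3 rad and contact force between the fingers and basket below 0.1 N and height (world z) of each of tin_a, tin_b, tin_c below 0.012 m and linear speed of basket below 0.15 m/s), for 0.2 s.
2. a tin is lifted clear of the mat (((height (world z) of tin_a above 0.02 m and contact force between the fingers and tin_a above 1 N) or (height (world z) of tin_b above 0.02 m and contact force between the fingers and tin_b above 1 N) or (height (world z) of tin_c above 0.02 m and contact force between the fingers and tin_c above 1 N))), for 0.2 s.
3. it is set down again and let go (height (world z) of each of tin_a, tin_b, tin_c below 0.012 m and angle between each of tin_a, tin_b, tin_c's own z axis and vertical below 0.12 rad and contact force between the fingers and tin_a below 0.1 N and contact force between the fingers and tin_b below 0.1 N and contact force between the fingers and tin_c below 0.1 N), for 0.1 s.
4. a tin, for the second time, is lifted clear of the mat (((height (world z) of tin_a above 0.02 m and contact force between the fingers and tin_a above 1 N) or (height (world z) of tin_b above 0.02 m and contact force between the fingers and tin_b above 1 N) or (height (world z) of tin_c above 0.02 m and contact force between the fingers and tin_c above 1 N))), for 0.2 s.
5. it is set down again and let go (all of step 3), for 0.1 s.
6. a tin, for the third time, is lifted clear of the mat (((height (world z) of tin_a above 0.02 m and contact force between the fingers and tin_a above 1 N) or (height (world z) of tin_b above 0.02 m and contact force between the fingers and tin_b above 1 N) or (height (world z) of tin_c above 0.02 m and contact force between the fingers and tin_c above 1 N))), for 0.2 s.
At the end, for the whole second after the job is handed in: Only the fingers carry the heaviest tin, underside over 100 mm above the bench, within 0.35 rad of level, still. Both light tins lie flat, let go, centres on the mat, pressing on it with 0.8 to 4 N. The basket hangs on the prongs, let go, bar behind the tips, centred to 30 mm, tilt below 0.3 (x of basket_grip in the frame of hook_stand between -0.115 and -0.02 m and y of basket_grip in the frame of hook_stand between -0.03 and 0.03 m and height (world z) of basket_grip above 0.2 m and contact force between basket and hook_stand above 1 N and angle between basket's own z axis and vertical below 0.3 rad and contact force between the fingers and basket below 0.1 N and ((height (world z) of tin_a above 0.1 m and angle between tin_a's own z axis and vertical below 0.35 rad and linear speed of tin_a below 0.05 m/s and contact force between the fingers and tin_a above 1 N and contact force between tin_a and mat below 0.05 N and contact force between tin_a and basket below 0.05 N and contact force between tin_a and hook_stand below 0.05 N and contact force between tin_a and tin_b below 0.05 N and contact force between tin_a and tin_c below 0.05 N and (x of tin_b in the frame of mat between -0.08 and 0.08 m and y of tin_b in the frame of mat between -0.2 and 0.2 m and height (world z) of tin_b below 0.012 m and angle between tin_b's own z axis and vertical below 0.12 rad and linear speed of tin_b below 0.03 m/s and contact force between the fingers and tin_b below 0.1 N and contact force between tin_b and mat between 0.8 and 4 N) and (x of tin_c in the frame of mat between -0.08 and 0.08 m and y of tin_c in the frame of mat between -0.2 and 0.2 m and height (world z) of tin_c below 0.012 m and angle between tin_c's own z axis and vertical below 0.12 rad and linear speed of tin_c below 0.03 m/s and contact force between the fingers and tin_c below 0.1 N and contact force between tin_c and mat between 0.8 and 4 N)) or (height (world z) of tin_b above 0.1 m and angle between tin_b's own z axis and vertical below 0.35 rad and linear speed of tin_b below 0.05 m/s and contact force between the fingers and tin_b above 1 N and contact force between tin_b and mat below 0.05 N and contact force between tin_b and basket below 0.05 N and contact force between tin_b and hook_stand below 0.05 N and contact force between tin_b and tin_a below 0.05 N and contact force between tin_b and tin_c below 0.05 N and (x of tin_a in the frame of mat between -0.08 and 0.08 m and y of tin_a in the frame of mat between -0.2 and 0.2 m and height (world z) of tin_a below 0.012 m and angle between tin_a's own z axis and vertical below 0.12 rad and linear speed of tin_a below 0.03 m/s and contact force between the fingers and tin_a below 0.1 N and contact force between tin_a and mat between 0.8 and 4 N) and (x of tin_c in the frame of mat between -0.08 and 0.08 m and y of tin_c in the frame of mat between -0.2 and 0.2 m and height (world z) of tin_c below 0.012 m and angle between tin_c's own z axis and vertical below 0.12 rad and linear speed of tin_c below 0.03 m/s and contact force between the fingers and tin_c below 0.1 N and contact force between tin_c and mat between 0.8 and 4 N)) or (height (world z) of tin_c above 0.1 m and angle between tin_c's own z axis and vertical below 0.35 rad and linear speed of tin_c below 0.05 m/s and contact force between the fingers and tin_c above 1 N and contact force between tin_c and mat below 0.05 N and contact force between tin_c and basket below 0.05 N and contact force between tin_c and hook_stand below 0.05 N and contact force between tin_c and tin_a below 0.05 N and contact force between tin_c and tin_b below 0.05 N and (x of tin_a in the frame of mat between -0.08 and 0.08 m and y of tin_a in the frame of mat between -0.2 and 0.2 m and height (world z) of tin_a below 0.012 m and angle between tin_a's own z axis and vertical below 0.12 rad and linear speed of tin_a below 0.03 m/s and contact force between the fingers and tin_a below 0.1 N and contact force between tin_a and mat between 0.8 and 4 N) and (x of tin_b in the frame of mat between -0.08 and 0.08 m and y of tin_b in the frame of mat between -0.2 and 0.2 m and height (world z) of tin_b below 0.012 m and angle between tin_b's own z axis and vertical below 0.12 rad and linear speed of tin_b below 0.03 m/s and contact force between the fingers and tin_b below 0.1 N and contact force between tin_b and mat between 0.8 and 4 N)))); the arm keeps its last pose, push and grip.
It fails at once if the yellow bushing is pushed more than 30 mm or knocked over (distance of brass_bush from where it was at the start of the episode above 0.03 m or angle between brass_bush's own z axis and vertical above 0.5 rad).
It fails at once if the dark bushing is pushed more than 30 mm or knocked over (distance of dark_bush from where it was at the start of the episode above 0.03 m or angle between dark_bush's own z axis and vertical above 0.5 rad).
It fails at once if the small carton is pushed more than 30 mm or knocked over (distance of nipple_box from where it was at the start of the episode above 0.03 m or angle between nipple_box's own z axis and vertical above 0.5 rad).
It also fails if it takes over 72 s, if anything falls off the work surface, if the arm or the gripper's body presses on something with over 40 N, if the wrist force passes 120 N, or if a joint passes its speed limit or range.

## Working session

There is one attempt and no reset: what is moved stays moved. The work goes in short steps, each a Python script; the robot and the scene stay as the last script left them, time stands still between calls to the robot, and variables do not carry over. Pictures are saved under pics/ and viewed, at most 10 in all, crops included, and the job is handed in when it is done.

```bash
mkdir -p pics; ls; cat > h.py <<'E'
import numpy as np, cv2
from scipy.spatial.transform import Rotation as R
from cell import manip, inverse_kinematics, cams, order
def cloud(c, T=None):
    K=np.array(c["intrinsics"]); z=c["z_map"]; v,u=np.mgrid[:z.shape[0],:z.shape[1]]
    p=np.stack([(u-K[0,2])/K[0,0]*z,(v-K[1,2])/K[1,1]*z,z],-1)
    if T is None:
        o=np.array(c["orientation"]); Rm=o if o.shape==(3,3) else R.from_rotvec(o).as_matrix()
        w=p@Rm.T+np.array(c["position"])
    else: w=p@T[:3,:3].T+T[:3,3]
    w[z<=0]=np.nan
    return w
def wrist():
    s=manip.state(); c=cams.capture("wrist")
    T=np.eye(4); T[:3,:3]=R.from_rotvec(s["tcp_rot"]).as_matrix(); T[:3,3]=s["tool_pos"]
    return c, cloud(c, T@np.array(c["T_tool_cam"]))
def st(*ks):
    s=manip.state()
    for k in ks or ("clock","tool_pos","tcp_rot","contact_force","gripper_width","grasp_force"): print(k,np.round(s[k],4))
def down(yaw):  # tool z down, tool y (closing line) at angle yaw from world y
    return (R.from_euler('z',yaw)*R.from_rotvec([np.pi,0,0])).as_rotvec()
E
python3 - <<'E'
from h import *
st()
for n in ("scene","top"):
    c=cams.capture(n); cv2.imwrite(f"pics/{n}0.png",c["image"]); np.savez(f"{n}0.npz",w=cloud(c),im=c["image"])
    print(n,c["position"],c["orientation"],c["intrinsics"])
E
```

```text
pics
clock 0.0
tool_pos [0.1764 0.6508 0.2374]
tcp_rot [-0.4146 -3.1137  0.0035]
contact_force [ 0.3871 -0.0105  0.1199]
gripper_width 0.0883
grasp_force 0.0
scene [ 0.02593176 -1.01059439  1.00927023] [-2.18102227  0.50464448 -0.27617923] [[447.06971755   0.         315.348412  ]
 [  0.         447.06971755 197.01000193]
 [  0.           0.           1.        ]]
top [ 0.32885703 -0.00181251  1.55620663] [-2.10816039  2.16657908 -0.15524768] [[421.75026172   0.         317.42484404]
 [  0.         421.75026172 203.55538762]
 [  0.           0.           1.        ]]
```

View pics/scene0.png

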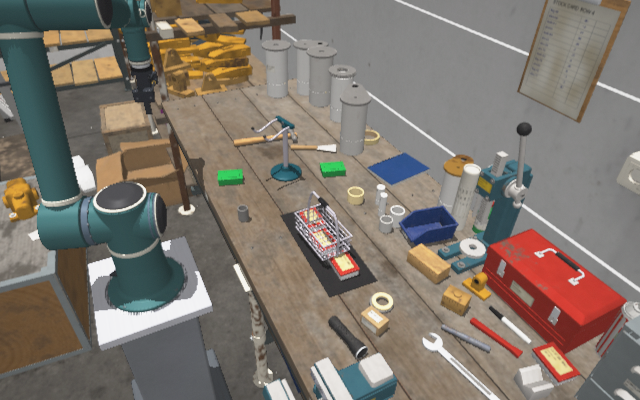

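View pics/top0.png

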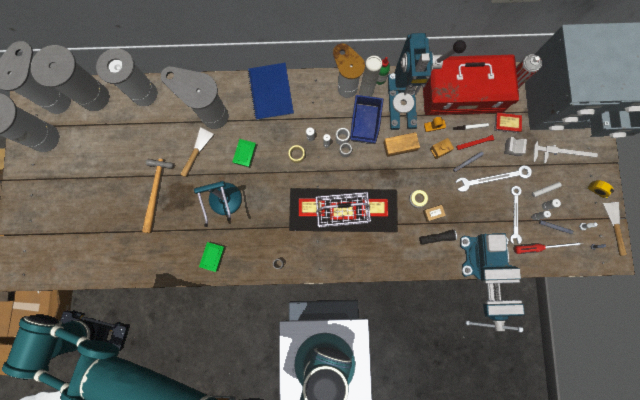

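The scene shows a row of three red-lidded tins with the basket on them, on the mat at top px (309,207), (343,209), (376,207).

- **Look-alikes:** a red tin at (509,122) off the mat, and green tins at (244,153) and (211,257). I'm choosing the three on the mat.
- **Hook stand:** it is at (222,197), with its prongs pointing to +y, at about (197,188) and (207,225).

```bash
python3 - <<'E'
from h import *
d=np.load("top0.npz"); w=d["w"]; im=d["im"].astype(int); s=np.load("scene0.npz"); ws=s["w"]
b,g,r=im[...,0],im[...,1],im[...,2]
for (u,v) in [(309,207),(376,207),(343,209),(222,197),(244,153),(296,153),(279,263),(434,213),(155,190),(205,222),(197,190)]: print((u,v),np.round(w[v,u],3))
# mat
m=(im.sum(-1)<120); m[:,:285]=0;m[:,402:]=0;m[:185]=0;m[235:]=0
print("mat",cv2.minAreaRect(w[m&(np.abs(w[...,2])<.015)][:,:2].astype(np.float32)))
# everything high near the mat = basket
for nm,W in (("top",w),("scene",ws)):
    box=(W[...,0]>.3)&(W[...,0]<.65)&(abs(W[...,1])<.2)
    k=box&(W[...,2]>.16)&(W[...,2]<.2); P=W[k]; print(nm,"bar n",len(P),P.mean(0),P.min(0),P.max(0))
    k=box&(W[...,2]>.08)&(W[...,2]<.11); P=W[k]; print(nm,"rim",len(P),cv2.minAreaRect(P[:,:2].astype(np.float32)))
    k=(W[...,0]>.3)&(W[...,0]<.75)&(W[...,1]>.3)&(W[...,1]<.75)&(W[...,2]>.19)&(W[...,2]<.25); P=W[k]; print("stand n",len(P)); print(np.round(P[::max(1,len(P)//60)],3).tolist())
E
```

```text
(309, 207) [0.553 0.039 0.03 ]
(376, 207) [ 0.547 -0.205  0.029]
(343, 209) [ 0.541 -0.084  0.039]
(222, 197) [0.592 0.348 0.074]
(244, 153) [0.764 0.278 0.029]
(296, 153) [0.765 0.084 0.005]
(279, 263) [0.354 0.155 0.   ]
(434, 213) [ 0.518 -0.413  0.037]
(155, 190) [0.634 0.61  0.023]
(205, 222) [0.488 0.371 0.205]
(197, 190) [0.588 0.39  0.236]
mat ((0.5438838601112366, -0.08822937309741974), (0.3958965241909027, 0.1524459272623062), 87.65576934814453)
top bar n 136 [ 0.53493082 -0.07714016  0.18031628] [ 0.52768748 -0.15441833  0.16058852] [ 0.54197118 -0.00420723  0.18980493]
top rim 227 ((0.5356634855270386, -0.07935533672571182), (0.10489007830619812, 0.18671801686286926), 3.5260214805603027)
stand n 345
[[0.616, 0.315, 0.231], [0.612, 0.32, 0.234], [0.613, 0.306, 0.227], [0.61, 0.328, 0.23], [0.61, 0.312, 0.229], [0.606, 0.346, 0.235], [0.607, 0.33, 0.232], [0.606, 0.314, 0.233], [0.603, 0.362, 0.236], [0.604, 0.347, 0.23], [0.604, 0.331, 0.229], [0.602, 0.314, 0.234], [0.601, 0.375, 0.235], [0.601, 0.36, 0.23], [0.6, 0.343, 0.234], [0.598, 0.322, 0.24], [0.601, 0.31, 0.224],
[... 2495 characters left out ...]
592, 0.311, 0.226], [0.605, 0.305, 0.226], [0.617, 0.306, 0.223], [0.478, 0.354, 0.227], [0.528, 0.369, 0.208], [0.591, 0.338, 0.209], [0.591, 0.311, 0.222], [0.602, 0.309, 0.221], [0.612, 0.305, 0.22], [0.475, 0.359, 0.221], [0.516, 0.368, 0.207], [0.589, 0.352, 0.198], [0.583, 0.31, 0.221], [0.601, 0.307, 0.218], [0.476, 0.364, 0.214], [0.509, 0.369, 0.204], [0.519, 0.365, 0.204], [0.577, 0.306, 0.22], [0.604, 0.342, 0.195], [0.488, 0.365, 0.207], [0.499, 0.365, 0.204], [0.512, 0.37, 0.199], [0.574, 0.309, 0.215], [0.6, 0.341, 0.193], [0.492, 0.367, 0.201], [0.504, 0.368, 0.197], [0.588, 0.343, 0.19], [0.496, 0.368, 0.195], [0.548, 0.302, 0.213], [0.544, 0.302, 0.209], [0.532, 0.302, 0.2]]
```

```bash
python3 - <<'E'
from h import *
from scipy.optimize import least_squares
for n in("top","scene"):
    d=np.load(n+"0.npz"); w=d["w"]; im=d["im"].astype(int); b,g,r=im[...,0],im[...,1],im[...,2]
    P=w[(abs(w[...,0]-.6)<.08)&(abs(w[...,1]-.35)<.08)&(w[...,2]<.03)&(g-r>15)]
    c,rad=cv2.minEnclosingCircle(P[:,:2].astype(np.float32)); print(n,len(P),"foot",c,rad,P[:,2].max())
a=np.pi/2+.06
s=manip.state()
manip.move_linear([s["tool_pos"][0]+.1,s["tool_pos"][1]-.1,.42],rate=.3)
manip.move_pose([.535,-.08,.36],down(a)); st("clock","tool_pos","tcp_rot","joint_pos","contact_force")
c,w=wrist(); cv2.imwrite("pics/w0.png",c["image"]); np.savez("w0.npz",w=w,im=c["image"])
P=w[(w[...,2]>.165)&(w[...,2]<.2)&(abs(w[...,1]+.08)<.1)]
print(len(P),cv2.minAreaRect(P[:,:2].astype(np.float32)),P[:,2].max())
D=w[(w[...,2]>.165)&(w[...,2]<.2)&(abs(w[...,1]+.08)<.1)&(c["image"].sum(-1)<200)]
print("sleeve",len(D),D.mean(0),D.min(0),D.max(0))
E
```

```text
top 528 foot (0.5979099869728088, 0.35429391264915466) 0.06074519455432892 0.029848886166164545
scene 403 foot (0.6025812029838562, 0.3564726710319519) 0.07075200229883194 0.029584952088796967
clock 3.45
tool_pos [ 0.5352 -0.0792  0.3601]
tcp_rot [2.1524e+00 2.2884e+00 6.0000e-04]
joint_pos [-1.9320e-01 -4.3600e-02  1.7232e+00  3.0000e-04  1.4617e+00 -2.5440e-01]
contact_force [-0.5804  0.1616 -0.2453]
1207 ((0.5372565984725952, -0.07804964482784271), (0.01464314479380846, 0.15004293620586395), 3.341779947280884) 0.18634761015215434
sleeve 402 [ 0.53740705 -0.08028568  0.18294732] [ 0.53040507 -0.09902925  0.17611777] [ 0.5454319  -0.05749958  0.18634761]
```

View pics/w0.png

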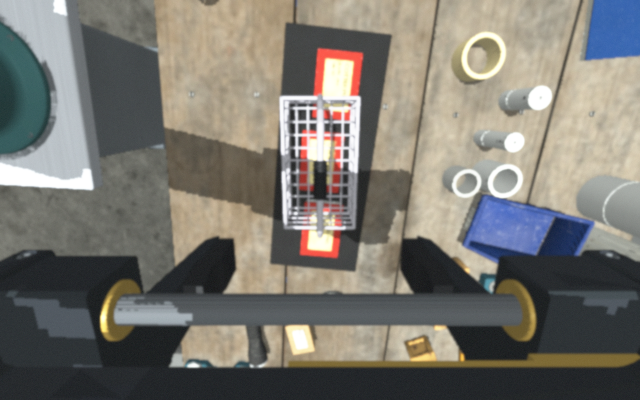

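The close view confirms it: the black sleeve is at px (320,178), with the three red tins at (340,75), (320,165) and (322,235) under the basket on the black mat. Now I'll grasp the sleeve and lift the basket.

```bash
python3 - <<'E'
from h import *
h=np.pi/2
f0=manip.state()["contact_force"]
manip.set_gripper(.06,20)
manip.move_linear([.5372,-.0800,.24],rate=.25,rot=down(h+.058))
manip.move_linear([.5372,-.0800,.159],rate=.12)
manip.set_gripper(0,25); st("clock","gripper_width","grasp_force","contact_force")
manip.move_linear([.5372,-.0800,.262],rate=.12)
st("clock","gripper_width","grasp_force","contact_force")
manip.move_linear([.400,.08,.262],rate=.2,rot=down(h+.1))
manip.move_linear([.393,.308,.245],rate=.2,rot=down(h+.22))
manip.dwell(.3)
st("clock","tool_pos","gripper_width","grasp_force","contact_force")
c,w=wrist(); cv2.imwrite("pics/w1.png",c["image"]); np.savez("w1.npz",w=w,im=c["image"])
c=cams.capture("top"); np.savez("top1.npz",w=cloud(c),im=c["image"])
E
```

```text
clock 6.3083
gripper_width 0.014
grasp_force 24.8753
contact_force [ 0.3326  0.3484 -0.3056]
clock 7.3167
gripper_width 0.0138
grasp_force 25.0531
contact_force [ 0.0845 -0.2139 -2.5203]
clock 10.1083
tool_pos [0.3932 0.3075 0.2452]
gripper_width 0.0137
grasp_force 24.9818
contact_force [ 0.3377 -0.9288 -1.6936]
```

View pics/w1.png

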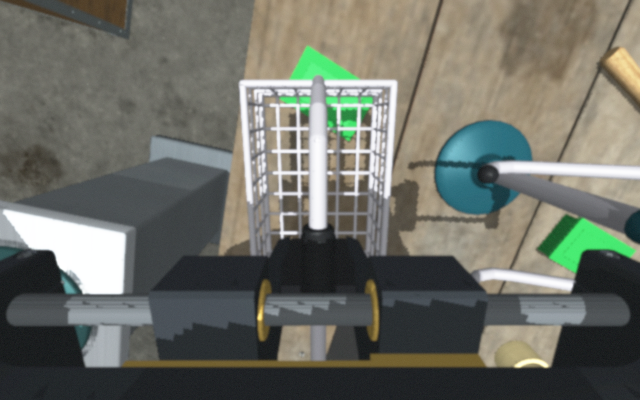

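The basket is held by the sleeve. The left prong's ball tip is at px (487,174) and the right prong at about (480,275). I'll fix the seat from these.

```bash
python3 - <<'E'
from h import *
d=np.load("w1.npz"); w=d["w"]; im=d["im"].astype(int)
print("ball",np.nanmedian(w[170:179,483:492].reshape(-1,3),0))
for u in (510,530,560,600):
    P=w[155:185,u]; k=im[155:185,u].sum(-1)>480; print(u,np.nanmedian(P[k],0))
for u in (478,490,510,530,550):
    P=w[262:292,u]; k=(P[:,2]>.15)&(P[:,2]<.25); print(u,k.sum(),np.nanmedian(P[k],0))
E
```

```text
ball [0.47617764 0.36697466 0.2261289 ]
510 [0.50225723 0.37291985 0.20251035]
530 [0.51322559 0.37507047 0.20502421]
560 [0.52687771 0.377693   0.21033812]
600 [ 7.46874742e-01  3.83018677e-01 -7.03823209e-04]
478 13 [0.50689854 0.29816762 0.20834621]
490 12 [0.51785856 0.29987685 0.20340386]
510 10 [0.53084692 0.30234677 0.20473013]
530 12 [0.54125096 0.30450651 0.20904665]
550 12 [0.5517534  0.30682087 0.21314702]
```

```bash
python3 - <<'E'
from h import *
h=np.pi/2; R0=down(h+.205); ex=np.array([.979,.204]); seat=np.array([.510,.3365])
manip.move_linear([*(seat-.115*ex),.240],rate=.15,rot=R0)
manip.move_linear([*seat,.238],rate=.12); manip.dwell(.2); st("contact_force")
manip.move_linear([*seat,.200],rate=.08); st("contact_force")
manip.move_linear([*seat,.1895],rate=.04); manip.dwell(.2); st("clock","tool_pos","gripper_width","contact_force")
manip.set_gripper(.045); manip.dwell(.2)
st("clock","gripper_width","contact_force")
c=cams.capture("scene"); im=c["image"]; np.savez("scene2.npz",w=cloud(c),im=im); cv2.imwrite("pics/s2.png",cv2.resize(im[90:290,180:400],None,fx=2.7,fy=2.7))
E
```

```text
contact_force [ 0.1777 -0.5119 -2.6218]
contact_force [-0.0394 -0.2985 -1.6842]
clock 13.0
tool_pos [0.5106 0.3368 0.1901]
gripper_width 0.0139
contact_force [2.5457 1.0714 0.7578]
clock 13.825
gripper_width 0.0452
contact_force [-1.335  -0.5776 -0.1426]
```

View pics/s2.png

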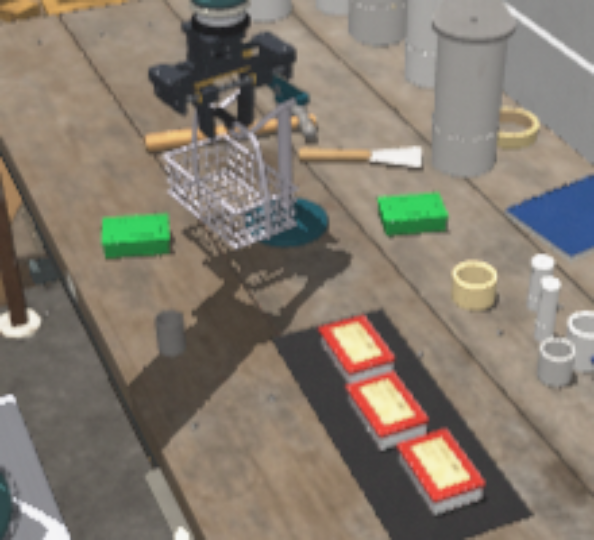

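The basket hangs on the prongs, and all three tins are still flat on the mat at crop px (357,345), (388,407) and (442,470). Next I'll retract and locate the tins.

```bash
cat >> h.py <<'E'
def tins(w,im):
    hsv=cv2.cvtColor(im,cv2.COLOR_BGR2HSV); 
    red=((hsv[...,0]<10)|(hsv[...,0]>170))&(hsv[...,1]>120)&(hsv[...,2]>80)&(abs(w[...,0]-.545)<.13)&(abs(w[...,1]+.088)<.22)
    n,l,s,c=cv2.connectedComponentsWithStats(red.astype(np.uint8))
    out=[]
    for i in range(1,n):
        if s[i,4]<60: continue
        P=w[l==i]; P=P[np.isfinite(P).all(1)]; z=np.median(P[:,2]); P=P[abs(P[:,2]-z)<.006]
        r=cv2.minAreaRect(P[:,:2].astype(np.float32)); 
        B=cv2.boxPoints(r); e=[B[1]-B[0],B[2]-B[1]]; e=max(e,key=np.linalg.norm); a=np.arctan2(e[1],e[0])-np.pi/2; a=(a+np.pi/2)%np.pi-np.pi/2
        out.append((*r[0],z,a,*r[1])); print(np.round(out[-1],4))
    return sorted(out,key=lambda t:-t[1])
E
python3 - <<'E'
from h import *
h=np.pi/2
s=manip.state()["tool_pos"]
manip.move_linear([s[0],s[1],.22],rate=.05); manip.move_linear([s[0],s[1],.32],rate=.2); st("contact_force")
manip.move_pose([.50,-.085,.36],down(h-.05)); manip.set_gripper(.085); st("clock")
c,w=wrist(); t=tins(w,c["image"])
c=cams.capture("top"); W=cloud(c); tins(W,c["image"])
P=W[(W[...,0]>.35)&(W[...,0]<.7)&(abs(W[...,1]-.33)<.15)&(W[...,2]>.205)]
D=P[abs(P[:,0]-.51)<.03]; print(np.round(D[::3],3).tolist())
cv2.imwrite("pics/t3.png",cv2.resize(c["image"][150:270,150:420],None,fx=2.9,fy=2.9))
E
```

```text
contact_force [ 0.1119 -0.3033  0.1497]
clock 17.575
[ 0.5557  0.0323  0.031  -0.0371  0.0944  0.0642]
[ 0.5395 -0.0824  0.0311 -0.0202  0.0948  0.0644]
[ 0.5479 -0.1977  0.0311 -0.0325  0.0952  0.0634]
[ 0.555   0.0303  0.0307 -0.0297  0.0918  0.0642]
[[0.539, 0.382, 0.217], [0.538, 0.303, 0.21], [0.536, 0.379, 0.217], [0.534, 0.3, 0.21], [0.533, 0.373, 0.214], [0.53, 0.377, 0.21], [0.527, 0.374, 0.211], [0.524, 0.277, 0.209], [0.524, 0.372, 0.207], [0.521, 0.29, 0.209], [0.521, 0.281, 0.208], [0.521, 0.271, 0.209], [0.521, 0.372, 0.205], [0.518, 0.309, 0.212], [0.517, 0.299, 0.214], [0.517, 0.289, 0.213], [0.517, 0.28, 0.212], [0.516, 0.339, 0.209], [0.514, 0.326, 0.219], [0.515, 0.318, 0.213], [0.514, 0.308, 0.215], [0.515, 0.299, 0.21], [0.514, 0.289, 0.212], [0.513, 0.348, 0.21], [0.512, 0.337, 0.216], [0.512, 0.329, 0.21], [0.511, 0.317, 0.219], [0.511, 0.309, 0.212], [0.511, 0.375, 0.206], [0.509, 0.35, 0.215], [0.509, 0.34, 0.214], [0.508, 0.33, 0.217], [0.508, 0.321, 0.214], [0.509, 0.297, 0.206], [0.507, 0.364, 0.209], [0.506, 0.353, 0.217], [0.505, 0.342, 0.218], [0.505, 0.333, 0.216], [0.505, 0.324, 0.214], [0.506, 0.317, 0.205], [0.504, 0.289, 0.215], [0.504, 0.371, 0.209], [0.503, 0.36, 0.214], [0.503, 0.35, 0.214], [0.502, 0.34, 0.214], [0.502, 0.331, 0.213], [0.502, 0.29, 0.209], [0.5, 0.382, 0.214], [0.5, 0.373, 0.212], [0.5, 0.364, 0.209], [0.5, 0.353, 0.214], [0.499, 0.344, 0.213], [0.498, 0.4, 0.21], [0.498, 0.389, 0.212], [0.497, 0.379, 0.212], [0.497, 0.367, 0.211], [0.493, 0.286, 0.228], [0.495, 0.39, 0.21], [0.49, 0.293, 0.223], [0.492, 0.401, 0.206], [0.491, 0.365, 0.205], [0.487, 0.363, 0.214], [0.483, 0.361, 0.219]]
```

View pics/t3.png

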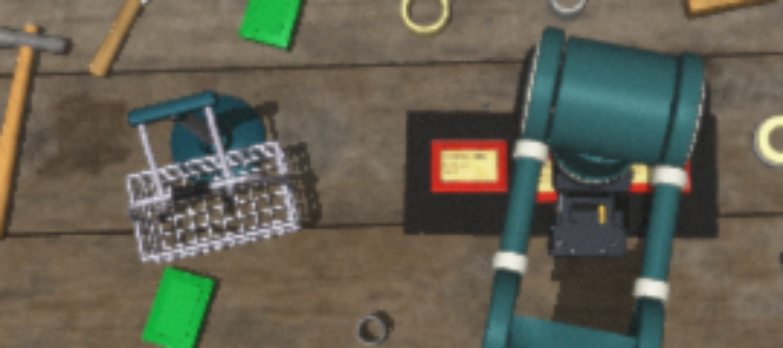

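The basket hangs on both prongs at px (145,160) and (220,150). The tin poses are consistent with the row. Next I'll weigh each tin.

```bash
python3 - <<'E'
from h import *
h=np.pi/2
T=[(.5557,.0323,-.035),(.5395,-.0824,-.022),(.5479,-.1977,-.033)]
res=[]
manip.set_gripper(.088,40)
for i,(x,y,a) in enumerate(T):
    r=down(h+a)
    if i==0: manip.move_pose([x,y,.12],r)
    else: manip.move_linear([x,y,.12],rate=.2,rot=r)
    manip.move_linear([x,y,.05],rate=.15)
    manip.dwell(.2); f0=np.mean([manip.state()["contact_force"] for _ in range(1)],0)
    manip.move_linear([x,y,.0085],rate=.06)
    manip.set_gripper(0,40); s=manip.state(); gw=s["gripper_width"]
    if not .05<gw<.075: print("bad grasp",gw); break
    manip.move_linear([x,y,.05],rate=.08)
    F=[]
    for _ in range(6): manip.dwell(.1); F.append(manip.state()["contact_force"])
    s=manip.state(); wgt=f0[2]-np.mean(F,0)[2]; res.append(wgt)
    print(i,"gw",gw,s["gripper_width"],"weight N",round(wgt,2),"clock",s["clock"],flush=True)
    if i==2 and wgt==max(res): break
    manip.move_linear([x,y,.009],rate=.06)
    manip.set_gripper(.088); manip.dwell(.2)
    manip.move_linear([x,y,.12],rate=.15)
st()
E
```

```text
0 gw 0.0633249181576049 0.06355022532098772 weight N 5.11 clock 22.4083
1 gw 0.06320145688823364 0.06338270393924021 weight N 1.93 clock 29.025
2 gw 0.06333716328599479 0.06343268339036166 weight N 2.05 clock 35.6333
clock 38.1
tool_pos [ 0.5471 -0.1974  0.1191]
tcp_rot [-2.2567e+00 -2.1835e+00  1.1000e-03]
contact_force [ 0.5344 -0.3177 -0.5218]
gripper_width 0.0879
grasp_force 0.0
```

Tin 0, at y≈+0.03, is clearly the full one. I'll find it again, check that the others are flat, and lift it.

```bash
python3 - <<'E'
from h import *
h=np.pi/2
manip.move_linear([.50,-.085,.33],rate=.3,rot=down(h-.03))
c,w=wrist(); t=tins(w,c["image"]); x,y,z,a=t[0][:4]
assert len(t)==3 and abs(y-.032)<.02
r=down(h+a)
manip.move_linear([x,y,.10],rate=.25,rot=r); manip.move_linear([x,y,.0085],rate=.08)
f0=manip.state()["contact_force"]
manip.set_gripper(0,45); manip.move_linear([x,y,.06],rate=.08); manip.move_linear([x,y,.16],rate=.12); manip.dwell(.8)
st()
c=cams.capture("scene"); cv2.imwrite("pics/s4.png",cv2.resize(c["image"][90:290,180:400],None,fx=2.7,fy=2.7))
E
```

```text
[ 0.5549  0.0326  0.0311 -0.0299  0.0928  0.0649]
[ 0.5383 -0.0817  0.0312 -0.0249  0.0933  0.0644]
[ 0.5466 -0.197   0.0312 -0.0296  0.0952  0.0645]
clock 44.6833
tool_pos [0.5549 0.0325 0.1601]
tcp_rot [2.2543e+00 2.1879e+00 1.0000e-04]
contact_force [-0.6661  0.4304 -5.5875]
gripper_width 0.0634
grasp_force 44.984
```

View pics/s4.png

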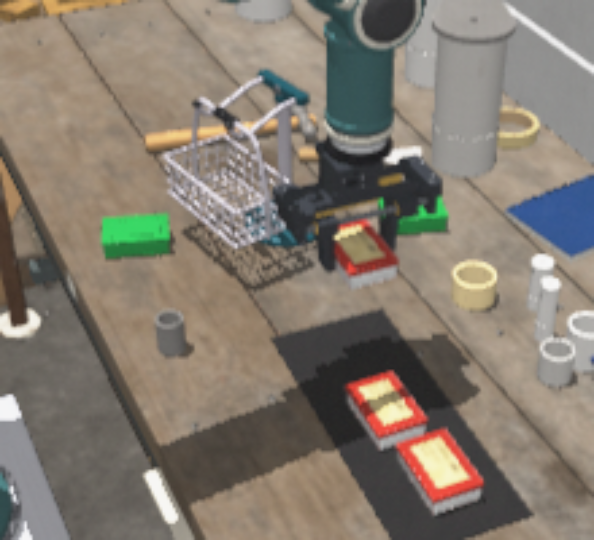

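The full tin is held level at about z=0.155, at crop px (362,250). The two light tins lie flat at (388,407) and (442,470), the basket hangs at (225,180), and the bystanders haven't moved.

```bash
python3 -c "
from h import *
print(order.close_job())"
```

```text
the job is handed in; nothing more can be done
None
```

The job is handed in: the basket hangs on both prongs, all three tins were weighed (about 5.1, 1.9 and 2.1 N), and the arm is holding the heaviest one level, its underside about 15 cm above the bench; hand-in returned no verdict.

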